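Frame the four mini canvases

ROBOT

A 6-joint arm with a two-finger parallel gripper is mounted at the origin on the work surface. World frame = base frame: x ahead of the robot, y to its left, z up, the work surface at z = 0. Lengths are in mm, angles in rad, forces in N, time in s.
With the tool pointing down it reaches from about 375 to 975 mm from the base axis. Payload 3.8 kg.
Tool frame: the origin (TCP) lies midway between the tips of the shut fingers; the grasp point (between the pads) lies 19 mm behind it; z points along the fingers, y is the line along which they close (so a half turn about z gives the same grasp; the last joint's range is limited). The gripper opens to 85 mm and grips with 20 to 120 N. Pads are 22 mm wide; open, the fingers measure 114 mm over their backs; the gripper's body (76 mm by 85 mm) begins 54 mm behind the grasp point. The pads swing forward as they close: fully open they stand 13 mm farther back than shut.
Start: joints at [1.104, 0.264, 1.604, -0, 1.274, -0.037], TCP at [281.262, 613.604, 231.28] pointing down, gripper open.
Joint ranges: [-2.63, 2.63], [-0.94, 2.18], [0.31, 2.57], [-1.31, 4.45], [0, 2.66], [-2.55, 2.55]. Speed limits (rad/s): [2.57, 2.57, 3.14, 3.14, 3.14, 3.14].

INTERFACE

Orientations are given as a unit quaternion [x, y, z, w].
In Python, from bench import r, imaging, finder gives the robot as it stands. The module is installed in compiled form; this text tells all that it offers.
- The arm moves only by the tool play_rows, never from a script. Its argument "motion" is a list of rows, each a list of 3 entries, a list of its own where there are three numbers: the turn, a rotation vector about the tool's x, y, z in degrees, then the shift along the tool's x, y, z in m, then the finger opening in m, from 0 to 0.0854. In form: [[[wx, wy, wz], [x, y, z], hand], ...]. A call has 1 to 8 rows; each row is the pose to reach, as a shift and turn from the pose commanded when the call began, along the tool's axes at that moment; what a row does not reach only later rows make up. A row lasts 1/12 s, in which the tool goes at most 41.7 mm and 7.16 degrees, less where a joint would pass 70% of its speed; a pose out of reach is approached as far as the arm can. A call with a gripper value outside its range is refused whole. The fingers move at their own pace and stop on an object; the grip force is fixed at half the most. Time passes only in rows, so rows that repeat a pose let the fingers close. It gives the time, the measured TCP pose, the force, the opening and the grip force at its end, in the units of the state.
- r.get_state(): the state, without advancing time (a new reading comes with each control period).
- imaging.camera(name): name is "scene" or "side" or "wrist"; returns (picture, depth): 400x640x3 uint8, red, green, blue; 400x640 float32, mm along the optical axis (not along the pixel's ray), 0 where there is no reading.
- imaging.get_calibration(name): a dict with "K" (3x3 intrinsics, pixels), "origin" and "attitude" of the camera in the world; the wrist camera has in their place "tool_from_camera" (4x4, takes a point from camera to tool coordinates, whose origin is the TCP and whose axes are the flange's). Camera axes: x right, y down, z forward; pixel columns grow to the right and rows downward; lengths in mm; the calibration is good to about 2 mm. A picture is of the moment at which its call begins: read the wrist's pose just before it. get_calibration takes no time and is no camera call.
- r.job_done(): hands the job in; it is judged then, once.
Trained networks look in the newest picture that a camera, given by its name, has taken for a name from the list of things; names that differ only in an ending like _2 or _b are one class to them, and where a whole thing is asked for, a point or a joint stands for the part that bears it (a point fixed in the world has none). Each returns a list of dicts, best first, with "confidence" (0 to 1); they miss things now and then, are a little off and sometimes report something else, mostly with a low value. They report only what shows in the picture. A call takes as long as a camera call. They do not tell look-alikes from the thing itself.
- finder.find_in(label, camera): "bbox" ([left, top, width, height] in pixels, round what is visible of it).
The state is a dict: "clock": time; "qpos": joint angles; "joint_velocities": joint speeds; "tau": joint torques, N m; "position": TCP position; "tool_rot": TCP orientation; "force": force on the tool from outside, world axes, zero at the start; "ft_torque": the same for the moment, N m; "width": opening from 0.0 (shut) to 1.0 (fully open); "gripper_force": force on a finger pad.
Only numpy, scipy, OpenCV 4.12 (cv2) and the standard library are available. Lean on these libraries where they do the work, as an engineer would, in place of code of your own. Each camera call takes 0.05 s, during which the arm holds its last target. There are 200 camera calls.

TASK

Put each of the four finished mini canvases into the frame of its own shape and size (large square, small square, oblong, round), one after another: flat on the frame's floor, painted face up, straight with the frame and with an even gap all round. Set each one down gently rather than dropping it, and do not push aside or tip over the paint jar or the mixing cup standing among them.

Things in the scene. Friction and masses are not known exactly. Their poses are not given: they have to be found in the camera images.
- canvas_large: Mini canvas, a deep stretched canvas block with white edges and a painted face (yellow lemons on blue, the same style on all four canvases) that looks up; solid sides that can be gripped firmly; loose, about 40 to 130 g, rigid. The larger square one: 58 x 58 mm, 30 mm high. Origin: centre of its underside, z up through the painted face, x and y along its sides.
- canvas_small: Mini canvas, a deep stretched canvas block with white edges and a painted face (yellow lemons on blue, the same style on all four canvases) that looks up; solid sides that can be gripped firmly; loose, about 40 to 130 g, rigid. The smaller square one: 40 x 40 mm, 30 mm high. Origin: centre of its underside, z up through the painted face, x and y along its sides.
- canvas_oblong: Mini canvas, a deep stretched canvas block with white edges and a painted face (yellow lemons on blue, the same style on all four canvases) that looks up; solid sides that can be gripped firmly; loose, about 40 to 130 g, rigid. The oblong one: 66 mm long (along its x) x 36 mm wide (along its y), 30 mm high. Origin: centre of its underside, z up through the painted face.
- canvas_round: Mini canvas, a deep stretched canvas block with white edges and a painted face (yellow lemons on blue, the same style on all four canvases) that looks up; solid sides that can be gripped firmly; loose, about 40 to 130 g, rigid. The round one: 50 mm in diameter, 30 mm high. Origin: centre of its underside, z up through the painted face.
- frame_large: Empty shallow wooden picture frame lying flat on the table and fixed to it: a rim 5 mm wide and 12 mm high around a dark flat floor 4 mm above the table; the larger square one, opening 76 x 76 mm, 86 x 86 mm over the rim. Origin: centre of its underside on the table, z up, x and y along its sides.
- frame_small: Empty shallow wooden picture frame lying flat on the table and fixed to it: a rim 5 mm wide and 12 mm high around a dark flat floor 4 mm above the table; the smaller square one, opening 58 x 58 mm, 68 x 68 mm over the rim. Origin: centre of its underside on the table, z up, x and y along its sides.
- frame_oblong: Empty shallow wooden picture frame lying flat on the table and fixed to it: a rim 5 mm wide and 12 mm high around a dark flat floor 4 mm above the table; the oblong one, opening 84 mm (along its x) x 54 mm (along its y), 94 x 64 mm over the rim. Origin: centre of its underside on the table, z up.
- frame_round: Empty shallow wooden picture frame lying flat on the table and fixed to it: a rim 5 mm wide and 12 mm high around a dark flat floor 4 mm above the table; the round one, opening 68 mm in diameter, 78 mm over the rim. Origin: centre of its underside on the table, z up.
- paint_jar: Bystander: white paint jar with a black lid, 46 mm in diameter, 58 mm high, standing loose among the canvases and frames. Origin: centre of its underside, z up.
- mixing_cup: Bystander: small open white ceramic mixing cup, 54 mm across the rim, 35 mm high, standing loose among the canvases and frames. Origin: centre of its underside, z up.
Not all that is in view belongs to the job. What is shaped like the frame_oblong but blue is not meant.

How it is judged (in metres and radians):
At the end, for the whole second after the job is handed in: Each canvas lies released and at rest in the frame of its own shape: centres within 8 mm, underside within 3 mm of the frame floor, face up, level within 0.1 rad; square and oblong ones straight within 0.17 rad (squares at any quarter turn, oblong either way round, round one anyhow) (horizontal distance between canvas_large and frame_large below 0.008 m and z of canvas_large in the frame of frame_large between 0.001 and 0.007 m and angle between each of canvas_large, canvas_small, canvas_oblong, canvas_round's own z axis and vertical below 0.1 rad and linear speed of each of canvas_large, canvas_small, canvas_oblong, canvas_round below 0.02 m/s and (angle between the x axis of canvas_large and the x axis of frame_large, either way round below 0.17 rad or angle between the x axis of canvas_large and the y axis of frame_large, either way round below 0.17 rad) and horizontal distance between canvas_small and frame_small below 0.008 m and z of canvas_small in the frame of frame_small between 0.001 and 0.007 m and (angle between the x axis of canvas_small and the x axis of frame_small, either way round below 0.17 rad or angle between the x axis of canvas_small and the y axis of frame_small, either way round below 0.17 rad) and horizontal distance between canvas_oblong and frame_oblong below 0.008 m and z of canvas_oblong in the frame of frame_oblong between 0.001 and 0.007 m and angle between the x axis of canvas_oblong and the x axis of frame_oblong, either way round below 0.17 rad and horizontal distance between canvas_round and frame_round below 0.008 m and z of canvas_round in the frame of frame_round between 0.001 and 0.007 m); the robot touches nothing.
It fails at once if a canvas is dropped (moves faster than 0.7 m/s, a fall of about 25 mm, while no finger touches it) ((linear speed of canvas_large above 0.7 m/s and contact force between canvas_large and the fingers below 0.01 N) or (linear speed of canvas_small above 0.7 m/s and contact force between canvas_small and the fingers below 0.01 N) or (linear speed of canvas_oblong above 0.7 m/s and contact force between canvas_oblong and the fingers below 0.01 N) or (linear speed of canvas_round above 0.7 m/s and contact force between canvas_round and the fingers below 0.01 N)).
It fails at once if the paint jar is shifted more than 20 mm or tipped more than 0.5 rad (distance of paint_jar from where it was at the start of the episode above 0.02 m or angle between paint_jar's own z axis and vertical above 0.5 rad).
It fails at once if the mixing cup is shifted more than 20 mm or tipped more than 0.5 rad (distance of mixing_cup from where it was at the start of the episode above 0.02 m or angle between mixing_cup's own z axis and vertical above 0.5 rad).
It also fails if it takes over 102 s, if anything falls off the work surface, if the arm or the gripper's body presses on something with over 40 N, if the wrist force passes 120 N, or if a joint passes its speed limit or range.

## Working session

There is one attempt and no reset: what is moved stays moved. The work goes in short steps, Python scripts to look and compute and a tool call to move; the robot and the scene stay as the last step left them, time stands still between calls to the robot, and variables do not carry over. Pictures are saved under pics/ and viewed, at most 14 in all, crops included, and the job is handed in when it is done.

Besides the shell and the picture viewer there is one more tool, called in YAML: its name, and indented under it one key for each argument. play_rows: Moves the arm, as the interface text tells. Its arguments: {"type":"object","properties":{"motion":{"type":"array"}},"required":["motion"]}

```bash
mkdir -p pics
python3 - <<'E'
from bench import r, imaging, finder
import cv2, numpy as np
s=r.get_state(); print({k:np.round(v,3).tolist() for k,v in s.items()})
for n in ["scene","side","wrist"]:
    im,d=imaging.camera(n); cv2.imwrite(f"pics/{n}0.png",im[...,::-1]); np.save(f"{n}_d.npy",d); np.save(f"{n}_im.npy",im)
    c=imaging.get_calibration(n); print(n,{k:np.round(v,3).tolist() for k,v in c.items()})
for l in ["canvas_large","canvas_small","canvas_oblong","canvas_round","frame_large","frame_small","frame_oblong","frame_round","paint_jar","mixing_cup"]:
    print(l,[(np.round(x["bbox"]).tolist(),round(x["confidence"],2)) for x in finder.find_in(l,"scene")][:4])
E
```

```text
{'clock': 0.0, 'qpos': [1.104, 0.265, 1.605, 0.0, 1.274, -0.037], 'joint_velocities': [0.001, -0.001, -0.001, 0.0, -0.002, -0.001], 'tau': [-0.001, -51.512, -36.731, 0.0, 0.013, 0.0], 'position': [280.929, 612.961, 229.953], 'tool_rot': [0.213, 0.977, -0.001, -0.0], 'force': [0.269, -0.244, 0.235], 'ft_torque': [-0.028, -0.021, 0.0], 'gripper_force': 0.0, 'width': 0.998}
scene {'K': [[461.729, 0.0, 322.334], [0.0, 461.729, 207.936], [0.0, 0.0, 1.0]], 'origin': [1094.003, -639.526, 767.046], 'attitude': [0.831, 0.348, -0.169, -0.401]}
side {'K': [[414.401, 0.0, 321.092], [0.0, 414.401, 204.546], [0.0, 0.0, 1.0]], 'origin': [6.651, -849.905, 851.829], 'attitude': [0.882, -0.216, 0.097, -0.407]}
wrist {'K': [[298.195, 0.0, 322.958], [0.0, 298.195, 196.328], [0.0, 0.0, 1.0]], 'tool_from_camera': [[0.001, -0.946, -0.324, 85.778], [1.0, 0.001, -0.0, 0.315], [0.0, -0.324, 0.946, -142.982], [0.0, 0.0, 0.0, 1.0]]}
canvas_large [([383.0, 163.0, 23.0, 18.0], 0.56)]
canvas_small [([311.0, 210.0, 19.0, 16.0], 0.53)]
canvas_oblong [([228.0, 311.0, 23.0, 40.0], 0.61)]
canvas_round [([329.0, 243.0, 21.0, 25.0], 0.78)]
frame_large [([363.0, 216.0, 36.0, 31.0], 0.96)]
frame_small [([346.0, 183.0, 27.0, 23.0], 0.97)]
frame_oblong [([147.0, 259.0, 29.0, 38.0], 0.79), ([258.0, 230.0, 40.0, 36.0], 0.56), ([196.0, 222.0, 44.0, 29.0], 0.56)]
frame_round [([398.0, 196.0, 28.0, 21.0], 0.97)]
paint_jar [([444.0, 163.0, 21.0, 25.0], 0.69)]
mixing_cup [([221.0, 261.0, 23.0, 24.0], 0.66)]
```

View pics/scene0.png

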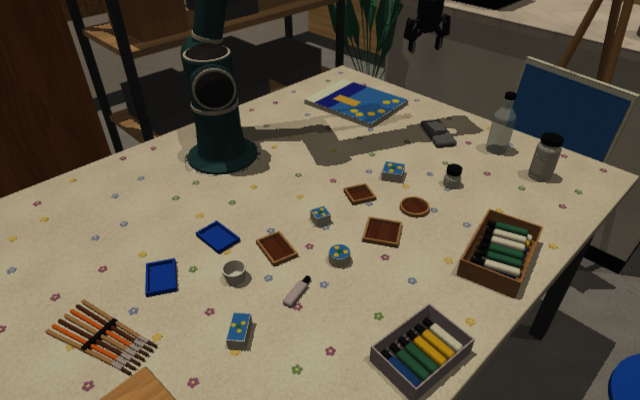

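View pics/side0.png

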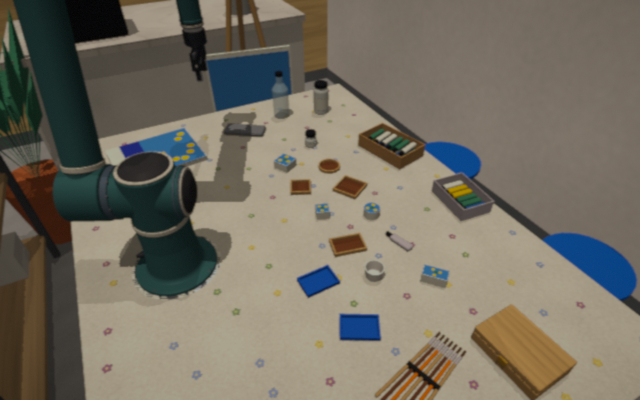

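```bash
cat > h.py <<'E'
from bench import r, imaging, finder
import cv2, numpy as np
from scipy.spatial.transform import Rotation as R
def pose(name,s=None):
    c=imaging.get_calibration(name); K=np.array(c["K"])
    if name=="wrist":
        T=np.array(c["tool_from_camera"]); Rt=R.from_quat(s["tool_rot"]).as_matrix()
        return K,Rt@T[:3,:3],Rt@T[:3,3]+np.array(s["position"])
    return K,R.from_quat(c["attitude"]).as_matrix(),np.array(c["origin"])
def ray(K,Rc,o,uv,z):
    uv=np.atleast_2d(uv).astype(float)
    d=np.c_[(uv-K[:2,2])/K[0,0],np.ones(len(uv))]@Rc.T
    return (o+d*((z-o[2])/d[:,2])[:,None])[:,:2]
def proj(K,Rc,o,P):
    p=(np.asarray(P,float)-o)@Rc; return p[:,:2]/p[:,2:]*K[0,0]+K[:2,2]
def cloud(K,Rc,o,d):
    v,u=np.mgrid[:400,:640]; p=np.stack([(u-K[0,2])/K[0,0]*d,(v-K[1,2])/K[0,0]*d,d],-1)
    w=p@Rc.T+o; w[d==0]=np.nan; return w
E
python3 - <<'E'
from h import *
names={"canvas_large":30,"canvas_small":30,"canvas_oblong":30,"canvas_round":30,"frame_large":12,"frame_small":12,"frame_oblong":12,"frame_round":12,"paint_jar":58,"mixing_cup":35}
for n in ["scene","side"]:
    d=np.load(n+"_d.npy"); im=np.load(n+"_im.npy"); K,Rc,o=pose(n); w=cloud(K,Rc,o,d)
    hsv=cv2.cvtColor(im,cv2.COLOR_RGB2HSV)
    imaging.camera(n)
    t=w[...,2]; print(n,"table z",np.nanmedian(t[np.abs(t)<15]))
    for l,h in names.items():
        for f in finder.find_in(l,n)[:3]:
            b=f["bbox"]; x,y,W,H=[int(round(v)) for v in b]
            m=np.zeros((400,640),bool); m[max(y-3,0):y+H+3,x-3:x+W+3]=1
            m&=(t>(5 if h==12 else h-8))&(t<h+8)
            p=w[m][:,:2]
            if len(p)<6: print(l,"few",b); continue
            (cx,cy),(a,bb),ang=cv2.minAreaRect(p.astype(np.float32))
            g=im[m].mean(0)
            print(l,round(f["confidence"],2),np.round(b).tolist(),"c",round(cx),round(cy),"sz",round(a),round(bb),"ang",round(ang),"med",np.round(np.median(p,0)),"z",np.round(np.percentile(t[m],80)),"rgb",g.round())
im=np.load("scene_im.npy")[150:360,130:480]
cv2.imwrite("pics/crop1.png",cv2.resize(im[...,::-1],None,fx=2.28,fy=2.28,interpolation=cv2.INTER_CUBIC))
E
```

```text
scene table z 2.469804040153008
canvas_large 0.6 [382.0, 164.0, 23.0, 18.0] c 444 284 sz 58 67 ang 30 med [447. 278.] z 34.0 rgb [74. 91. 92.]
canvas_small 0.74 [310.0, 208.0, 22.0, 15.0] c 441 -5 sz 42 43 ang 73 med [444. -10.] z 34.0 rgb [80. 94. 91.]
canvas_round 0.64 [328.0, 245.0, 22.0, 25.0] c 574 -75 sz 48 49 ang 22 med [577. -78.] z 33.0 rgb [74. 92. 91.]
frame_large 0.79 [362.0, 217.0, 38.0, 30.0] c 579 71 sz 110 135 ang 42 med [582.  71.] z 13.0 rgb [81. 51. 30.]
frame_large 0.39 [345.0, 184.0, 29.0, 21.0] c 435 149 sz 91 125 ang 42 med [438. 147.] z 14.0 rgb [88. 61. 38.]
frame_small 0.69 [344.0, 182.0, 31.0, 24.0] c 435 153 sz 104 136 ang 45 med [438. 147.] z 14.0 rgb [91. 64. 41.]
frame_small 0.33 [229.0, 311.0, 22.0, 39.0] c 573 -352 sz 42 96 ang 44 med [ 600. -380.] z 17.0 rgb [64. 59. 47.]
frame_oblong 0.92 [146.0, 258.0, 29.0, 39.0] c 320 -390 sz 72 133 ang 61 med [ 333. -398.] z 13.0 rgb [19. 42. 96.]
frame_oblong 0.82 [197.0, 224.0, 44.0, 27.0] c 313 -228 sz 118 131 ang 52 med [ 311. -230.] z 13.0 rgb [25. 47. 96.]
frame_oblong 0.66 [257.0, 232.0, 43.0, 33.0] c 442
[... 1548 characters left out ...]
38.0, 26.0] c 442 -172 sz 99 95 ang 77 med [ 445. -159.] z 12.0 rgb [115.  84.  50.]
frame_oblong 0.78 [340.0, 310.0, 41.0, 31.0] c 334 -404 sz 76 93 ang 61 med [ 338. -403.] z 12.0 rgb [ 31.  66. 123.]
frame_oblong 0.73 [298.0, 264.0, 42.0, 35.0] c 313 -234 sz 95 67 ang 2 med [ 313. -235.] z 12.0 rgb [ 31.  65. 119.]
frame_round 0.71 [316.0, 158.0, 27.0, 18.0] c 583 190 sz 138 92 ang 60 med [582. 202.] z 12.0 rgb [115.  84.  53.]
paint_jar 0.64 [308.0, 129.0, 10.0, 17.0] c 587 367 sz 43 40 ang 78 med [586. 365.] z 58.0 rgb [48. 44. 40.]
paint_jar few [274.8, 155.1, 20.5, 16.5]
mixing_cup 0.76 [365.0, 258.0, 20.0, 22.0] c 451 -283 sz 55 49 ang 56 med [ 451. -280.] z 35.0 rgb [140. 135. 121.]
```

View pics/crop1.png

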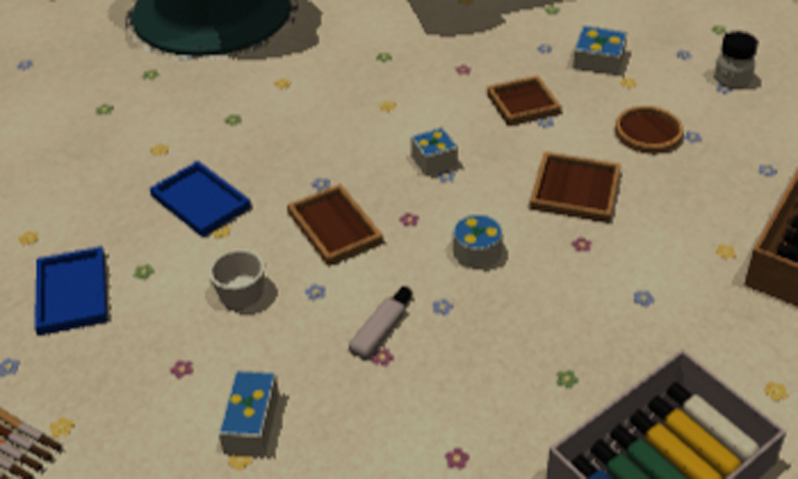

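The oblong frame candidates are blue at (161,278), blue at (217,237) and brown at (277,247). The crop confirms that only the brown one is wooden, so it is `frame_oblong`. I'm moving the wrist camera over the table for precise poses.

play_rows:
  motion:
    - [[0, 0, 0], [-0.18, -0.16, 0], 0.085]
    - [[0, 0, 0], [-0.365, -0.32, 0], 0.085]
    - [[0, 0, 0], [-0.365, -0.32, 0], 0.085]
    - [[0, 0, 0], [-0.365, -0.32, 0], 0.085]
    - [[0, 0, 0], [-0.365, -0.32, 0], 0.085]
    - [[0, 0, 0], [-0.365, -0.32, 0], 0.085]
    - [[0, 0, 0], [-0.365, -0.32, 0], 0.085]
    - [[0, 0, 0], [-0.365, -0.32, 0], 0.085]

```text
clock: 2.42
position: [417.9, 307.6, 231.6]
tool_rot: [0.213, 0.977, 0.0, 0.0]
force: [0.7, 0.1, -0.5]
width: 0.994
gripper_force: 0.0
```

play_rows:
  motion:
    - [[0, 0, 0], [-0.114, -0.1, 0], 0.085]
    - [[0, 0, 0], [-0.114, -0.1, 0], 0.085]
    - [[0, 0, 0], [-0.114, -0.1, 0], 0.085]
    - [[0, 0, 0], [-0.114, -0.1, 0], 0.085]
    - [[0, 0, 0], [-0.114, -0.1, 0], 0.085]
    - [[0, 0, 0], [-0.114, -0.1, 0], 0.085]

```text
clock: 2.92
position: [479.9, 169.8, 231.5]
tool_rot: [0.215, 0.977, 0.0, 0.0]
force: [0.2, 1.0, -0.2]
width: 0.994
gripper_force: 0.0
```

Run:
```python
from h import *
s=r.get_state(); im,d=imaging.camera("wrist"); print(s["position"],s["clock"])
cv2.imwrite("pics/w1.png",im[...,::-1]); np.savez("w1.npz",im=im,d=d,pos=s["position"],q=s["tool_rot"])
w=cloud(*pose("wrist",s),d); t=w[...,2]; print(np.nanmedian(t[np.abs(t)<10]))
```

```text
[479.91476368 169.76649949 231.48587476] 2.9167
0.5469220638549928
```

View pics/w1.png

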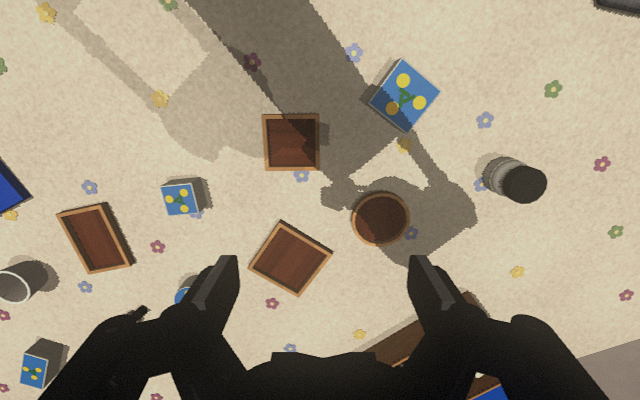

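play_rows:
  motion:
    - [[0, 0, 0], [-0.14, -0.3, 0], 0.085]
    - [[0, 0, 0], [-0.14, -0.3, 0], 0.085]
    - [[0, 0, 0], [-0.14, -0.3, 0], 0.085]
    - [[0, 0, 0], [-0.14, -0.3, 0], 0.085]
    - [[0, 0, 0], [-0.14, -0.3, 0], 0.085]
    - [[0, 0, 0], [-0.14, -0.3, 0], 0.085]
    - [[0, 0, 0], [-0.14, -0.3, 0], 0.085]
    - [[0, 0, 0], [-0.14, -0.3, 0], 0.085]

```text
clock: 3.63
position: [481.9, -160.4, 231.6]
tool_rot: [0.212, 0.977, 0.0, 0.0]
force: [1.1, 0.5, -0.3]
width: 0.999
gripper_force: 0.0
```

play_rows:
  motion:
    - [[0, 0, 0], [0, 0, 0], 0.085]
    - [[0, 0, 0], [0, 0, 0], 0.085]
    - [[0, 0, 0], [0, 0, 0], 0.085]

```text
clock: 3.88
position: [481.9, -158.7, 231.1]
tool_rot: [0.213, 0.977, 0.001, -0.0]
force: [0.2, 0.4, -0.5]
width: 0.998
gripper_force: 0.0
```

Run:
```python
from h import *
s=r.get_state(); im,d=imaging.camera("wrist"); print(s["position"],s["clock"])
cv2.imwrite("pics/w2.png",im[...,::-1]); np.savez("w2.npz",im=im,d=d,pos=s["position"],q=s["tool_rot"])
w=cloud(*pose("wrist",s),d); t=w[...,2]; print(np.nanmedian(t[np.abs(t)<10]))
```

```text
[ 481.86968264 -158.66524353  231.0773863 ] 3.8833
0.6232469275240078
```

View pics/w2.png

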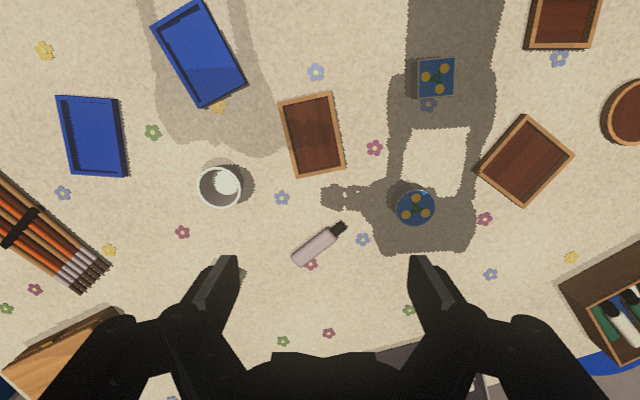

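```bash
cat > seg.py <<'E'
from h import *
def seg(im,d,s,only=None):
    K,Rc,o=pose("wrist",s); w=cloud(K,Rc,o,d); hsv=cv2.cvtColor(im,cv2.COLOR_RGB2HSV); H,S,V=cv2.split(hsv)
    ok=np.ones((400,640),np.uint8); ok[255:,:]=1
    blue=((H>90)&(H<125)&(S>120)); brown=((H<20)|(H>170))&(S>125)
    out=[]
    for kind,m,z in(("canvas",blue,30),("frame",brown,12)):
        m=cv2.morphologyEx(m.astype(np.uint8),cv2.MORPH_CLOSE,np.ones((9,9)))
        m=cv2.morphologyEx(m,cv2.MORPH_OPEN,np.ones((5,5)))
        for c in cv2.findContours(m,cv2.RETR_EXTERNAL,cv2.CHAIN_APPROX_NONE)[0]:
            x,y,W,Hh=cv2.boundingRect(c)
            if cv2.contourArea(c)<300 or x<2 or y<2 or x+W>638 or y+Hh>398: continue
            p=ray(K,Rc,o,cv2.convexHull(c)[:,0],z).astype(np.float32)
            (cx,cy),(a,b),ang=cv2.minAreaRect(p)
            if max(a,b)>130: continue
            zz=w[...,2][y:y+Hh,x:x+W]; 
            e,_=cv2.minEnclosingCircle(p)
            out.append((kind,round(cx,1),round(cy,1),round(a),round(b),round(ang,1)))
            print(kind,"px",(x+W//2,y+Hh//2),"c",round(cx,1),round(cy,1),"sz",round(a,1),round(b,1),"ang",round(ang,1),"z50/90",np.round(np.nanpercentile(zz,[50,90])),"fill",round(cv2.contourArea(cv2.convexHull(p))/a/b,2))
    return out
E
python3 - <<'E'
from seg import *
for n in("w1","w2"):
    f=np.load(n+".npz"); print(n); seg(f["im"],f["d"],{"position":f["pos"],"tool_rot":f["q"]})
E
```

```text
w1
canvas px (33, 372) c 580.1 -364.8 sz 32.2 61.5 ang 43.1 z50/90 [31. 32.] fill 0.96
canvas px (179, 199) c 439.1 -5.6 sz 34.9 35.4 ang 70.8 z50/90 [31. 32.] fill 0.96
canvas px (410, 92) c 439.8 290.1 sz 53.4 43.9 ang 29.0 z50/90 [30. 32.] fill 0.9
frame px (399, 345) c 780.1 158.4 sz 59.0 91.6 ang 42.4 z50/90 [ 26. 312.] fill 0.72
frame px (289, 259) c 581.1 71.3 sz 85.5 85.5 ang 30.9 z50/90 [ 4. 12.] fill 0.99
frame px (93, 239) c 441.5 -153.8 sz 64.1 94.4 ang 76.9 z50/90 [ 5. 12.] fill 0.98
frame px (380, 220) c 577.1 208.5 sz 74.3 73.5 ang 67.0 z50/90 [ 5. 12.] fill 0.79
frame px (290, 142) c 435.9 147.5 sz 66.3 66.2 ang 65.2 z50/90 [ 5. 13.] fill 0.99
w2
canvas px (604, 363) c 933.1 98.9 sz 81.0 41.9 ang 36.4 z50/90 [-279.   50.] fill 0.68
canvas px (89, 136) c 335.9 -384.0 sz 60.6 89.0 ang 61.2 z50/90 [ 5. 13.] fill 0.99
frame px (525, 161) c 579.3 69.2 sz 90.7 85.6 ang 30.8 z50/90 [ 4. 12.] fill 0.98
frame px (312, 134) c 442.2 -154.3 sz 62.6 92.8 ang 77.4 z50/90 [ 4. 12.] fill 0.99
```

play_rows:
  motion:
    - [[0, 0, 22.4], [-0.175, -0.147, 0.121], 0.085]
    - [[0, 0, 22.4], [-0.175, -0.147, 0.121], 0.085]
    - [[0, 0, 22.4], [-0.175, -0.147, 0.121], 0.085]
    - [[0, 0, 22.4], [-0.175, -0.147, 0.121], 0.085]
    - [[0, 0, 22.4], [-0.175, -0.147, 0.121], 0.085]
    - [[0, 0, 22.4], [-0.175, -0.147, 0.121], 0.085]
    - [[0, 0, 22.4], [-0.175, -0.147, 0.121], 0.085]
    - [[0, 0, 22.4], [-0.175, -0.147, 0.121], 0.085]

```text
clock: 4.6
position: [579.8, -365.5, 107.0]
tool_rot: [0.399, 0.917, 0.001, -0.002]
force: [0.0, 0.9, -0.1]
width: 0.992
gripper_force: 0.0
```

```bash
cat >> seg.py <<'E'
def look(tag):
    s=r.get_state(); im,d=imaging.camera("wrist"); np.savez(tag+".npz",im=im,d=d,pos=s["position"],q=s["tool_rot"])
    cv2.imwrite(f"pics/{tag}.png",im[...,::-1]); return s,im,d
def yaw(s):
    y=R.from_quat(s["tool_rot"]).as_matrix()[:,1]; return np.degrees(np.arctan2(y[1],y[0]))
def plan(s,x,y,z,ang=None):
    Rt=R.from_quat(s["tool_rot"]).as_matrix(); sh=Rt.T@(np.array([x,y,z])-s["position"])/1000
    turn=0 if ang is None else -((ang-yaw(s)+90)%180-90)
    print("at",np.round(s["position"],1),"yaw",round(yaw(s),1),"-> shift",sh.round(4),"turn z",round(turn,1),"tilt",np.round(Rt[:,2],4))
E
python3 - <<'E'
from seg import *
s,im,d=look("w3"); seg(im,d,s); plan(s,580,-365,10,43.1)
w=cloud(*pose("wrist",s),d); g=(np.abs(w[...,2]-30)<6)&(np.hypot(w[...,0]-580,w[...,1]+366)<60)
print(cv2.minAreaRect(w[g][:,:2].astype(np.float32)),np.median(w[g][:,2]))
E
```

```text
canvas px (324, 237) c 596.4 -383.0 sz 31.3 11.8 ang 43.1 z50/90 [31. 31.] fill 0.85
canvas px (326, 187) c 568.1 -351.2 sz 31.9 27.5 ang 41.1 z50/90 [31. 32.] fill 0.91
frame px (124, 270) c 492.0 -538.2 sz 17.1 45.7 ang 19.3 z50/90 [ 8. 10.] fill 0.82
frame px (54, 224) c 424.2 -545.7 sz 70.7 83.5 ang 16.8 z50/90 [ 9. 11.] fill 0.92
at [ 579.8 -365.5  107. ] yaw 43.0 -> shift [-0.0002  0.0006  0.097 ] turn z -0.1 tilt [-0.0037  0.0027 -1.    ]
((579.3028564453125, -364.15362548828125), (35.71122360229492, 66.29969787597656), 41.779911041259766) 30.63897748270668
```

View pics/w3.png

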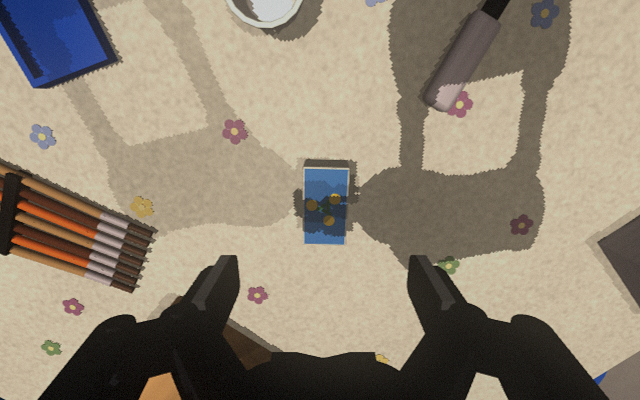

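play_rows:
  motion:
    - [[0, 0, 0.6], [0.001, 0.0005, 0.035], 0.085]
    - [[0, 0, 0.6], [0.001, 0.0005, 0.07], 0.085]
    - [[0, 0, 0.6], [0.001, 0.0005, 0.09], 0.085]
    - [[0, 0, 0.6], [0.001, 0.0005, 0.097], 0.085]
    - [[0, 0, 0.6], [0.001, 0.0005, 0.097], 0.06]
    - [[0, 0, 0.6], [0.001, 0.0005, 0.097], 0.02]
    - [[0, 0, 0.6], [0.001, 0.0005, 0.097], 0.02]
    - [[0, 0, 0.6], [0.001, 0.0005, 0.097], 0.02]

```text
clock: 5.32
position: [581.1, -366.4, 16.4]
tool_rot: [0.404, 0.915, -0.0, 0.002]
force: [0.2, -0.7, -0.6]
width: 0.451
gripper_force: 0.0
```

play_rows:
  motion:
    - [[0, 0, 0], [0, 0, 0], 0.02]
    - [[0, 0, 0], [0, 0, 0], 0.02]
    - [[0, 0, 0], [0, 0, 0], 0.02]
    - [[0, 0, 0], [0, 0, 0], 0.02]

```text
clock: 5.65
position: [581.3, -366.9, 16.6]
tool_rot: [0.404, 0.915, -0.0, 0.003]
force: [0.3, 0.6, 8.6]
width: 0.408
gripper_force: 61.9
```

play_rows:
  motion:
    - [[0, 0, 0], [0, 0, 0], 0.06]
    - [[0, 0, 0], [0, 0, 0], 0.06]
    - [[0, 0, 0], [0, 0, 0], 0.06]
    - [[0, 0, 0], [0, 0, 0], 0.06]

```text
clock: 5.98
position: [578.9, -365.5, 13.1]
tool_rot: [0.404, 0.915, 0.0, -0.0]
force: [0.7, 0.1, 0.2]
width: 0.704
gripper_force: 0.0
```

Run:
```python
from seg import *
s=r.get_state(); plan(s,579.3,-364.2,11,42); print(s["width"],s["force"],s["clock"])
```

```text
at [ 578.9 -365.5   13.1] yaw 42.4 -> shift [0.0007 0.0012 0.0021] turn z 0.4 tilt [-4.e-04  2.e-04 -1.e+00]
0.704132760644066 [0.67258487 0.1408529  0.2399577 ] 5.9833
```

play_rows:
  motion:
    - [[0, 0, 0.4], [0.0007, 0.001, 0.004], 0.06]
    - [[0, 0, 0.4], [0.0007, 0.001, 0.004], 0.06]
    - [[0, 0, 0.4], [0.0007, 0.001, 0.004], 0.02]
    - [[0, 0, 0.4], [0.0007, 0.001, 0.004], 0.02]
    - [[0, 0, 0.4], [0.0007, 0.001, 0.004], 0.02]
    - [[0, 0, 0.4], [0.0007, 0.001, 0.004], 0.02]

```text
clock: 6.48
position: [579.6, -364.5, 9.4]
tool_rot: [0.407, 0.913, -0.0, 0.0]
force: [-0.2, -0.3, -1.1]
width: 0.412
gripper_force: 61.2
```

play_rows:
  motion:
    - [[0, 0, 0], [0, 0, 0], 0.02]
    - [[0, 0, 0], [0, 0, -0.01], 0.02]
    - [[0, 0, 0], [0, 0, -0.03], 0.02]
    - [[0, 0, 0], [0, 0, -0.06], 0.02]
    - [[0, 0, 0], [0, 0, -0.1], 0.02]
    - [[0, 0, 0], [0, 0, -0.1], 0.02]
    - [[0, 0, 0], [0, 0, -0.1], 0.02]
    - [[0, 0, 0], [0, 0, -0.1], 0.02]

```text
clock: 7.15
position: [579.6, -364.5, 110.3]
tool_rot: [0.407, 0.913, -0.0, 0.001]
force: [0.3, 0.1, -1.3]
width: 0.409
gripper_force: 61.4
```

Run:
```python
from seg import *
s,im,d=look("w4"); plan(s,442,-154,115,77.2)
w=cloud(*pose("wrist",s),d); g=(w[...,2]>90)&(w[...,2]<145)&(np.hypot(w[...,0]-s["position"][0],w[...,1]-s["position"][1])<45)
g[300:]=0; q=w[g]; print(cv2.minAreaRect(q[:,:2].astype(np.float32)),np.percentile(q[:,2],[5,50,95]))
v,u=np.nonzero(g); print(u.min(),u.max(),v.min(),v.max())
cv2.imwrite("pics/w4c.png",cv2.resize(im[130:330,200:460,::-1],None,fx=2,fy=2))
```

```text
at [ 579.6 -364.5  110.3] yaw 42.0 -> shift [ 0.2485  0.0385 -0.005 ] turn z -35.2 tilt [ 9.e-04 -7.e-04 -1.e+00]
((571.403076171875, -356.5027770996094), (62.11257553100586, 43.138858795166016), 42.0449333190918) [112.91384159 131.57804138 139.69622336]
251 394 200 299
```

View pics/w4c.png

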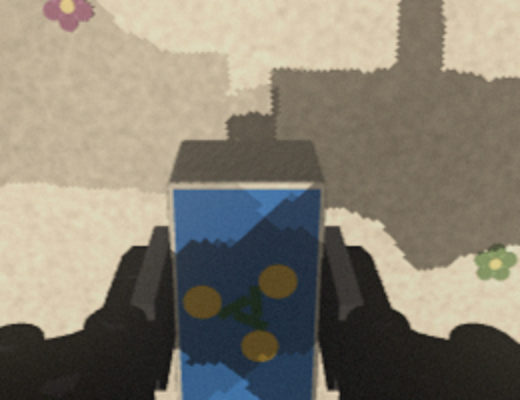

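play_rows:
  motion:
    - [[0, 0, -7], [0.04, 0.006, 0], 0.02]
    - [[0, 0, -35.2], [0.2485, 0.0385, 0], 0.02]
    - [[0, 0, -35.2], [0.2485, 0.0385, 0], 0.02]
    - [[0, 0, -35.2], [0.2485, 0.0385, 0], 0.02]
    - [[0, 0, -35.2], [0.2485, 0.0385, 0], 0.02]
    - [[0, 0, -35.2], [0.2485, 0.0385, 0], 0.02]
    - [[0, 0, -35.2], [0.2485, 0.0385, 0], 0.02]
    - [[0, 0, -35.2], [0.2485, 0.0385, 0], 0.02]

```text
clock: 7.87
position: [438.4, -151.3, 106.9]
tool_rot: [0.111, 0.994, 0.001, -0.003]
force: [0.6, -0.2, -0.3]
width: 0.41
gripper_force: 61.5
```

play_rows:
  motion:
    - [[0, 0, 0], [0, 0, 0], 0.02]
    - [[0, 0, 0], [0, 0, 0], 0.02]
    - [[0, 0, 0], [0, 0, 0], 0.02]

```text
clock: 8.12
position: [442.9, -155.0, 109.3]
tool_rot: [0.112, 0.994, -0.0, 0.0]
force: [0.9, -1.0, 1.0]
width: 0.405
gripper_force: 61.4
```

Run:
```python
from seg import *
s,im,d=look("w5"); 
K,Rc,o=pose("wrist",s); Rt=R.from_quat(s["tool_rot"]).as_matrix()
w=cloud(K,Rc,o,d)
t=(w-s["position"])@Rt   # tool coords
g=(np.abs(t[...,2]+21)<5)&(np.abs(t[...,1])<14)&(t[...,0]>-50)&(t[...,0]<50)
print("held x range",np.percentile(t[g][:,0],[1,99.5]),"z",np.median(t[g][:,2]))
m=(w[...,2]>7)&(w[...,2]<17)&(np.hypot(w[...,0]-442,w[...,1]+154)<75)
print(cv2.minAreaRect(w[m][:,:2].astype(np.float32)))
print(s["clock"]); plan(s,442,-154,15.5,77.2)
```

```text
held x range [-31.8847891   32.58612306] z -21.53073806071085
((424.41796875, -150.82505798339844), (63.979496002197266, 57.97226333618164), 77.2842788696289)
8.1167
at [ 442.9 -155.   109.3] yaw 77.1 -> shift [0.0011 0.0008 0.0938] turn z -0.1 tilt [ 4.e-04 -3.e-04 -1.e+00]
```

View pics/w5.png

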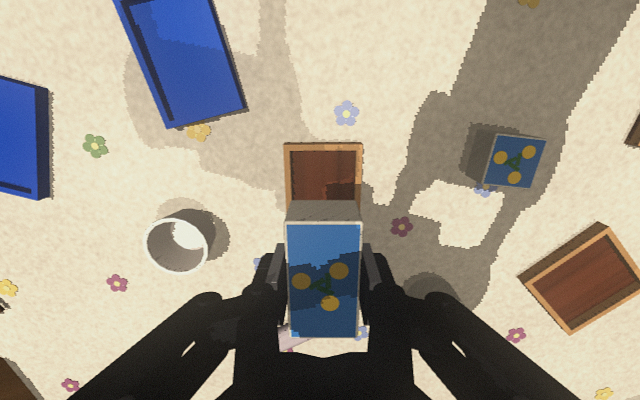

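play_rows:
  motion:
    - [[0, 0, 0], [0.001, 0.0005, 0.03], 0.02]
    - [[0, 0, 0], [0.001, 0.0005, 0.06], 0.02]
    - [[0, 0, 0], [0.001, 0.0005, 0.08], 0.02]
    - [[0, 0, 0], [0.001, 0.0005, 0.09], 0.02]
    - [[0, 0, 0], [0.001, 0.0005, 0.094], 0.02]
    - [[0, 0, 0], [0.001, 0.0005, 0.094], 0.02]
    - [[0, 0, 0], [0.001, 0.0005, 0.094], 0.02]
    - [[0, 0, 0], [0.001, 0.0005, 0.094], 0.02]

```text
clock: 8.83
position: [442.6, -153.9, 16.7]
tool_rot: [0.112, 0.994, -0.0, 0.001]
force: [0.4, -0.4, -0.2]
width: 0.409
gripper_force: 61.5
```

play_rows:
  motion:
    - [[0, 0, 0], [0, 0, 0.001], 0.02]
    - [[0, 0, 0], [0, 0, 0.002], 0.02]
    - [[0, 0, 0], [0, 0, 0.002], 0.02]
    - [[0, 0, 0], [0, 0, 0.002], 0.02]

```text
clock: 9.17
position: [441.2, -153.2, 13.6]
tool_rot: [0.112, 0.994, -0.0, 0.0]
force: [-0.3, 0.2, -1.1]
width: 0.405
gripper_force: 61.5
```

play_rows:
  motion:
    - [[0, 0, 0], [0, 0, 0.001], 0.02]
    - [[0, 0, 0], [0, 0, 0.0015], 0.02]
    - [[0, 0, 0], [0, 0, 0.0015], 0.02]

```text
clock: 9.42
position: [441.4, -153.3, 13.1]
tool_rot: [0.112, 0.994, -0.0, 0.0]
force: [-3.8, 0.7, 10.9]
width: 0.408
gripper_force: 62.9
```

play_rows:
  motion:
    - [[0, 0, 0], [0, 0, 0], 0.045]
    - [[0, 0, 0], [0, 0, 0], 0.055]
    - [[0, 0, 0], [0, 0, 0], 0.06]
    - [[0, 0, 0], [0, 0, 0], 0.06]
    - [[0, 0, 0], [0, 0, -0.015], 0.06]
    - [[0, 0, 0], [0, 0, -0.05], 0.085]
    - [[0, 0, 0], [0, 0, -0.095], 0.085]
    - [[0, 0, 0], [0, 0, -0.095], 0.085]

```text
clock: 10.08
position: [445.8, -155.1, 113.6]
tool_rot: [0.112, 0.994, -0.002, 0.006]
force: [1.4, -0.3, 0.6]
width: 0.998
gripper_force: 0.0
```

play_rows:
  motion:
    - [[0, 0, 0], [0, 0, 0], 0.085]
    - [[0, 0, 0], [0, 0, 0], 0.085]
    - [[0, 0, 0], [0, 0, 0], 0.085]

```text
clock: 10.33
position: [439.7, -152.6, 105.2]
tool_rot: [0.112, 0.994, 0.0, -0.001]
force: [-0.1, 0.1, 0.4]
width: 0.997
gripper_force: 0.0
```

```bash
cat >> seg.py <<'E'
def rect(w,x,y,h,tol=5,rad=60):
    g=(np.abs(w[...,2]-h)<tol)&(np.hypot(w[...,0]-x,w[...,1]-y)<rad)
    if g.sum()<20: return None
    (c,sz,a)=cv2.minAreaRect(w[g][:,:2].astype(np.float32)); return np.round([*c,*sz,a,np.median(w[g][:,2])],1)
def fr(w,x,y,rad):
    g=(w[...,2]>8)&(w[...,2]<17)&(np.hypot(w[...,0]-x,w[...,1]-y)<rad)
    (c,sz,a)=cv2.minAreaRect(w[g][:,:2].astype(np.float32)); return np.round([*c,*sz,a],1)
E
python3 - <<'E'
from seg import *
s,im,d=look("w6"); K,Rc,o=pose("wrist",s); w=cloud(K,Rc,o,d); print(s["clock"],s["force"])
print("oblong",rect(w,442,-154,34),"frame",fr(w,442,-154,62)); print("round",rect(w,575,-77,30,rad=45)); print("small",rect(w,440,-6,30,rad=45)); seg(im,d,s)
plan(s,575,-77,110)
E
```

```text
10.3333 [-0.08013637  0.143829    0.39373697]
oblong [ 442.2 -153.1   36.2   66.5   77.1   34.6] frame [ 442.3 -154.8   64.2   94.6   77.4]
round [571.3 -95.   28.9   9.8  11.2  30.5]
small [439.   -6.   41.2  40.4  71.1  30.5]
canvas px (323, 201) c 432.9 -150.5 sz 32.4 40.4 ang 77.2 z50/90 [35. 35.] fill 0.98
canvas px (519, 153) c 428.5 -1.5 sz 35.3 13.9 ang 71.0 z50/90 [31. 31.] fill 0.76
frame px (321, 184) c 424.7 -150.3 sz 63.1 57.6 ang 77.2 z50/90 [13. 35.] fill 0.96
at [ 439.7 -152.6  105.2] yaw 77.2 -> shift [-0.1151  0.1038 -0.0051] turn z 0 tilt [-0.0027  0.0011 -1.    ]
```

View pics/w6.png

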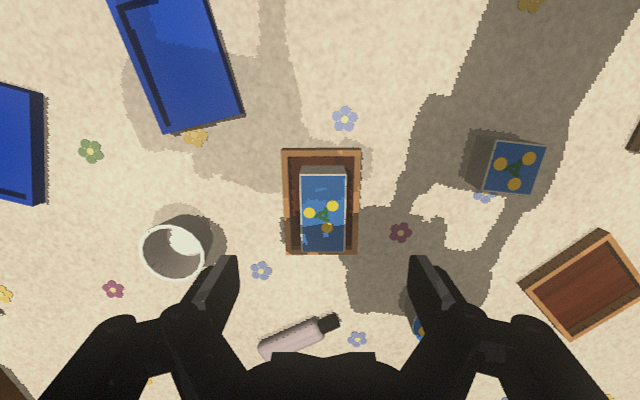

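play_rows:
  motion:
    - [[0, 0, 6], [0.0347, 0.143, 0], 0.085]
    - [[0, 0, 6], [0.0347, 0.143, 0], 0.085]
    - [[0, 0, 6], [0.0347, 0.143, 0], 0.085]
    - [[0, 0, 6], [0.0347, 0.143, 0], 0.085]
    - [[0, 0, 6], [0.0347, 0.143, 0], 0.085]
    - [[0, 0, 6], [0.0347, 0.143, 0], 0.085]
    - [[0, 0, 6], [0.0347, 0.143, 0], 0.085]
    - [[0, 0, 6], [0.0347, 0.143, 0], 0.085]

```text
clock: 11.05
position: [438.5, -6.8, 106.0]
tool_rot: [0.164, 0.986, -0.0, -0.001]
force: [-0.2, 0.6, 0.4]
width: 0.994
gripper_force: 0.0
```

Run:
```python
from seg import *
s,im,d=look("w7"); K,Rc,o=pose("wrist",s); w=cloud(K,Rc,o,d); print(s["clock"])
a=rect(w,440,-6,30,rad=45); print(a,rect(w,440,-6,30,rad=34)); plan(s,a[0],a[1],10,a[4])
```

```text
11.05
[439.   -5.6  39.8  41.   70.4  30.6] [439.   -5.6  39.8  41.   70.4  30.6]
at [438.5  -6.8 106. ] yaw 71.1 -> shift [-0.0003  0.0013  0.096 ] turn z 0.7 tilt [-1.6e-03 -2.0e-04 -1.0e+00]
```

play_rows:
  motion:
    - [[0, 0, 0.5], [0, 0.0013, 0.035], 0.085]
    - [[0, 0, 0.5], [0, 0.0013, 0.07], 0.085]
    - [[0, 0, 0.5], [0, 0.0013, 0.088], 0.08]
    - [[0, 0, 0.5], [0, 0.0013, 0.096], 0.07]
    - [[0, 0, 0.5], [0, 0.0013, 0.096], 0.06]
    - [[0, 0, 0.5], [0, 0.0013, 0.096], 0.06]
    - [[0, 0, 0.5], [0, 0.0013, 0.096], 0.06]
    - [[0, 0, 0.5], [0, 0.0013, 0.096], 0.06]

```text
clock: 11.77
position: [441.2, -5.1, 12.5]
tool_rot: [0.168, 0.986, 0.0, 0.002]
force: [-0.5, -0.6, -0.8]
width: 0.702
gripper_force: 0.0
```

play_rows:
  motion:
    - [[0, 0, 0], [0, 0, 0], 0.02]
    - [[0, 0, 0], [0, 0, 0], 0.02]
    - [[0, 0, 0], [0, 0, 0], 0.02]
    - [[0, 0, 0], [0, 0, 0], 0.02]
    - [[0, 0, 0], [0, 0, 0], 0.02]
    - [[0, 0, 0], [0, 0, 0], 0.02]

```text
clock: 12.27
position: [440.9, -4.9, 12.3]
tool_rot: [0.168, 0.986, 0.0, 0.002]
force: [-0.3, -0.4, 6.2]
width: 0.453
gripper_force: 61.8
```

play_rows:
  motion:
    - [[0, 0, 0], [0, 0, -0.01], 0.02]
    - [[0, 0, 0], [0, 0, -0.04], 0.02]
    - [[0, 0, 0], [0, 0, -0.075], 0.02]
    - [[0, 0, 0], [0, 0, -0.1], 0.02]
    - [[0, 0, 5.2], [0.02, 0.05, -0.1], 0.02]
    - [[0, 0, 5.2], [0.04, 0.1, -0.1], 0.02]
    - [[0, 0, 5.2], [0.0557, 0.142, -0.1], 0.02]
    - [[0, 0, 5.2], [0.0557, 0.142, -0.1], 0.02]

```text
clock: 12.93
position: [433.6, 150.2, 112.1]
tool_rot: [0.212, 0.977, 0.001, 0.001]
force: [0.6, 0.3, -0.9]
width: 0.454
gripper_force: 60.9
```

play_rows:
  motion:
    - [[0, 0, 0], [0, 0, 0], 0.02]
    - [[0, 0, 0], [0, 0, 0], 0.02]
    - [[0, 0, 0], [0, 0, 0], 0.02]
    - [[0, 0, 0], [0, 0, 0], 0.02]

```text
clock: 13.27
position: [433.6, 146.8, 110.8]
tool_rot: [0.213, 0.977, -0.0, -0.0]
force: [-0.6, 0.0, -0.5]
width: 0.451
gripper_force: 60.9
```

```bash
cat >> seg.py <<'E'
def held(s,w):
    Rt=R.from_quat(s["tool_rot"]).as_matrix(); t=(w-s["position"])@Rt
    g=(t[...,2]<-8)&(t[...,2]>-32)&(np.abs(t[...,1])<14)&(np.abs(t[...,0])<50)
    zt=np.median(t[g][:,2]); g&=np.abs(t[...,2]-zt)<4
    p=t[g]; A=np.c_[p[:,:2],np.ones(len(p))]; k=np.linalg.lstsq(A,p[:,2],rcond=None)[0]
    print("held x",np.percentile(p[:,0],[0.5,99.5]).round(1),"top z",zt.round(1),"TCP above underside",round(30+zt,1),"slope",k[:2].round(3))
E
python3 - <<'E'
from seg import *
s,im,d=look("w8"); K,Rc,o=pose("wrist",s); w=cloud(K,Rc,o,d); print(s["clock"])
held(s,w); f=fr(w,436,147.5,50); print(f)
plan(s,436,147.5,17,65.2)
E
```

```text
13.2667
held x [-17.9  21.4] top z -18.3 TCP above underside 11.7 slope [ 0.015 -0.   ]
[433.7 148.2  68.1  62.2  65.4]
at [433.6 146.8 110.8] yaw 65.4 -> shift [-0.0019  0.0017  0.0938] turn z 0.2 tilt [-3.e-04 -4.e-04 -1.e+00]
```

View pics/w8.png

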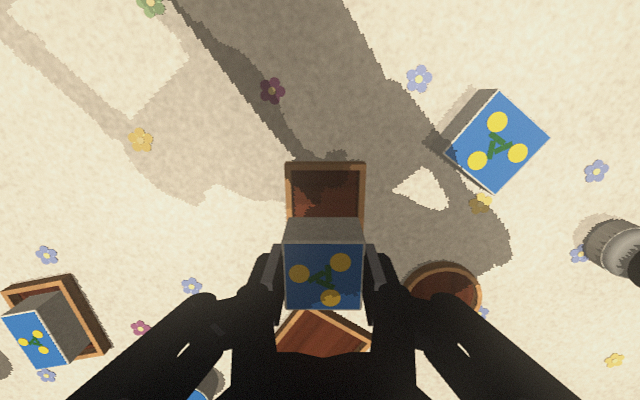

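play_rows:
  motion:
    - [[0, 0, 0], [-0.0038, 0.0014, 0.03], 0.02]
    - [[0, 0, 0], [-0.0038, 0.0014, 0.06], 0.02]
    - [[0, 0, 0], [-0.0038, 0.0014, 0.08], 0.02]
    - [[0, 0, 0], [-0.0038, 0.0014, 0.09], 0.02]
    - [[0, 0, 0], [-0.0038, 0.0014, 0.093], 0.02]
    - [[0, 0, 0], [-0.0038, 0.0014, 0.093], 0.02]
    - [[0, 0, 0], [-0.0038, 0.0014, 0.093], 0.02]
    - [[0, 0, 0], [-0.0038, 0.0014, 0.093], 0.02]

```text
clock: 13.98
position: [439.1, 147.2, 18.8]
tool_rot: [0.213, 0.977, 0.001, 0.001]
force: [-0.0, -0.2, -0.6]
width: 0.452
gripper_force: 61.0
```

play_rows:
  motion:
    - [[0, 0, 0], [0, 0, 0], 0.02]
    - [[0, 0, 0], [0, 0, 0.001], 0.02]
    - [[0, 0, 0], [0, 0, 0.001], 0.02]
    - [[0, 0, 0], [0, 0, 0.001], 0.02]

```text
clock: 14.32
position: [437.9, 147.4, 17.0]
tool_rot: [0.212, 0.977, 0.0, 0.0]
force: [0.3, 0.4, -1.2]
width: 0.453
gripper_force: 61.0
```

Position is good; lower the last ~1.5 mm to contact.

play_rows:
  motion:
    - [[0, 0, 0], [0, 0, 0.001], 0.02]
    - [[0, 0, 0], [0, 0, 0.0015], 0.02]
    - [[0, 0, 0], [0, 0, 0.0015], 0.02]
    - [[0, 0, 0], [0, 0, 0.0015], 0.02]

```text
clock: 14.65
position: [438.0, 147.5, 16.3]
tool_rot: [0.212, 0.977, -0.0, -0.0]
force: [-3.6, -1.2, 8.3]
width: 0.451
gripper_force: 62.1
```

play_rows:
  motion:
    - [[0, 0, 0], [0, 0, 0], 0.045]
    - [[0, 0, 0], [0, 0, 0], 0.055]
    - [[0, 0, 0], [0, 0, 0], 0.06]
    - [[0, 0, 0], [0, 0, 0], 0.06]
    - [[0, 0, 0], [0, 0, -0.015], 0.06]
    - [[0, 0, 0], [0, 0, -0.05], 0.085]
    - [[0, 0, 0], [0, 0, -0.095], 0.085]
    - [[0, 0, 0], [0, 0, -0.095], 0.085]

```text
clock: 15.32
position: [442.9, 148.7, 117.2]
tool_rot: [0.212, 0.977, 0.003, 0.005]
force: [2.1, 0.3, 0.6]
width: 0.992
gripper_force: 0.0
```

play_rows:
  motion:
    - [[0, 0, 35], [0.051, 0.1257, 0], 0.085]
    - [[0, 0, 35], [0.051, 0.1257, 0], 0.085]
    - [[0, 0, 35], [0.051, 0.1257, 0], 0.085]
    - [[0, 0, 35], [0.051, 0.1257, 0], 0.085]
    - [[0, 0, 35], [0.051, 0.1257, 0], 0.085]
    - [[0, 0, 35], [0.051, 0.1257, 0], 0.085]
    - [[0, 0, 35], [0.051, 0.1257, 0], 0.085]
    - [[0, 0, 35], [0.051, 0.1257, 0], 0.085]

```text
clock: 15.98
position: [443.3, 282.2, 109.9]
tool_rot: [0.495, 0.869, -0.0, -0.0]
force: [-0.0, -1.4, 0.3]
width: 0.993
gripper_force: 0.0
```

play_rows:
  motion:
    - [[0, 0, 0], [0, 0, 0], 0.085]
    - [[0, 0, 0], [0, 0, 0], 0.085]
    - [[0, 0, 0], [0, 0, 0], 0.085]
    - [[0, 0, 0], [0, 0, 0], 0.085]

```text
clock: 16.32
position: [443.8, 282.4, 110.4]
tool_rot: [0.497, 0.868, 0.0, 0.0]
force: [0.3, 0.8, 0.7]
width: 0.993
gripper_force: 0.0
```

Run:
```python
from seg import *
s,im,d=look("w9"); K,Rc,o=pose("wrist",s); w=cloud(K,Rc,o,d); print(s["clock"])
a=rect(w,444,283,30,rad=50); print("large",a); plan(s,a[0],a[1],10,a[4])
print("small",rect(w,436,147.5,34,rad=40),"frame",fr(w,436,147.5,52))
```

```text
16.3167
large [441.9 285.6  58.   58.   29.1  30.7]
at [443.8 282.4 110.4] yaw 30.5 -> shift [0.0037 0.     0.1004] turn z 1.4 tilt [ 2.e-04  1.e-04 -1.e+00]
small [437.1 148.2  41.3  40.2  66.2  34.7] frame [436.9 148.2  66.9  69.3  64.9]
```

View pics/w9.png

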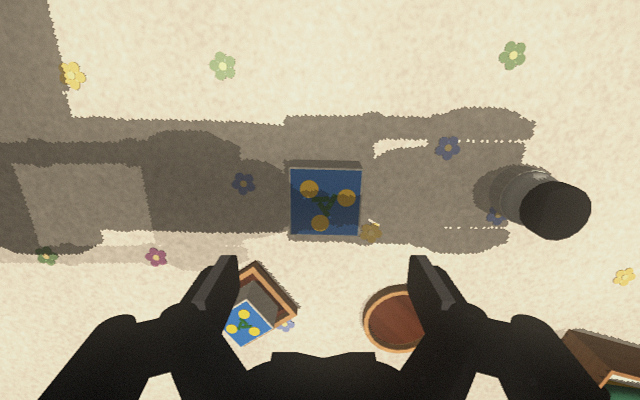

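play_rows:
  motion:
    - [[0, 0, 1.2], [0.0037, 0, 0.035], 0.085]
    - [[0, 0, 1.2], [0.0037, 0, 0.07], 0.085]
    - [[0, 0, 1.2], [0.0037, 0, 0.09], 0.085]
    - [[0, 0, 1.2], [0.0037, 0, 0.1], 0.085]
    - [[0, 0, 1.2], [0.0037, 0, 0.1], 0.085]
    - [[0, 0, 1.2], [0.0037, 0, 0.1], 0.085]
    - [[0, 0, 1.2], [0.0037, 0, 0.1], 0.085]
    - [[0, 0, 1.2], [0.0037, 0, 0.1], 0.085]

```text
clock: 17.03
position: [443.4, 287.0, 12.2]
tool_rot: [0.505, 0.863, 0.002, 0.001]
force: [-0.9, -0.6, 0.0]
width: 0.995
gripper_force: 0.0
```

play_rows:
  motion:
    - [[0, 0, 0], [0, 0, 0], 0.04]
    - [[0, 0, 0], [0, 0, 0], 0.04]
    - [[0, 0, 0], [0, 0, 0], 0.04]
    - [[0, 0, 0], [0, 0, 0], 0.04]
    - [[0, 0, 0], [0, 0, 0], 0.04]
    - [[0, 0, 0], [0, 0, 0], 0.04]

```text
clock: 17.53
position: [442.9, 286.7, 11.8]
tool_rot: [0.505, 0.863, 0.001, 0.001]
force: [-0.7, 0.7, 6.7]
width: 0.662
gripper_force: 65.1
```

play_rows:
  motion:
    - [[0, 0, 0], [0, 0, -0.01], 0.04]
    - [[0, 0, 0], [0, 0, -0.04], 0.04]
    - [[0, 0, 0], [0, 0, -0.075], 0.04]
    - [[0, 0, 0], [0, 0, -0.1], 0.04]
    - [[0, 0, -1.6], [-0.035, 0.002, -0.1], 0.04]
    - [[0, 0, -1.6], [-0.075, 0.0045, -0.1], 0.04]
    - [[0, 0, -1.6], [-0.115, 0.007, -0.1], 0.04]
    - [[0, 0, -1.6], [-0.15, 0.009, -0.1], 0.04]

```text
clock: 18.2
position: [523.7, 158.0, 111.3]
tool_rot: [0.493, 0.87, 0.0, 0.001]
force: [-0.1, 0.4, -0.6]
width: 0.662
gripper_force: 64.3
```

play_rows:
  motion:
    - [[0, 0, 0], [-0.04, 0.0025, 0], 0.04]
    - [[0, 0, 0], [-0.08, 0.005, 0], 0.04]
    - [[0, 0, 0], [-0.105, 0.006, 0], 0.04]
    - [[0, 0, 0], [-0.105, 0.006, 0], 0.04]
    - [[0, 0, 0], [-0.105, 0.006, 0], 0.04]
    - [[0, 0, 0], [-0.105, 0.006, 0], 0.04]
    - [[0, 0, 0], [-0.105, 0.006, 0], 0.04]
    - [[0, 0, 0], [-0.105, 0.006, 0], 0.04]

```text
clock: 18.87
position: [581.1, 73.6, 110.2]
tool_rot: [0.493, 0.87, -0.0, -0.0]
force: [-0.6, 0.1, -1.0]
width: 0.665
gripper_force: 64.3
```

Run:
```python
from seg import *
s,im,d=look("w10"); K,Rc,o=pose("wrist",s); w=cloud(K,Rc,o,d); print(s["clock"])
held(s,w); print(fr(w,581,70.5,66)); plan(s,580.7,70.5,20,30.9)
```

```text
18.8667
held x [-28.9  28.5] top z -18.9 TCP above underside 11.1 slope [0.009 0.007]
[570.8  88.6  86.1  44.9  31.1]
at [581.1  73.6 110.2] yaw 31.0 -> shift [-0.0026 -0.0019  0.0902] turn z 0.1 tilt [-7.e-04  1.e-04 -1.e+00]
```

play_rows:
  motion:
    - [[0, 0, 0], [-0.0023, -0.0014, 0.03], 0.04]
    - [[0, 0, 0], [-0.0023, -0.0014, 0.06], 0.04]
    - [[0, 0, 0], [-0.0023, -0.0014, 0.08], 0.04]
    - [[0, 0, 0], [-0.0023, -0.0014, 0.09], 0.04]
    - [[0, 0, 0], [-0.0023, -0.0014, 0.093], 0.04]
    - [[0, 0, 0], [-0.0023, -0.0014, 0.093], 0.04]
    - [[0, 0, 0], [-0.0023, -0.0014, 0.093], 0.04]
    - [[0, 0, 0], [-0.0023, -0.0014, 0.093], 0.04]

```text
clock: 19.58
position: [582.9, 70.3, 18.4]
tool_rot: [0.493, 0.87, 0.001, 0.001]
force: [-0.5, -0.4, -1.3]
width: 0.663
gripper_force: 64.2
```

play_rows:
  motion:
    - [[0, 0, 0], [0, 0, 0], 0.04]
    - [[0, 0, 0], [0, 0, 0.001], 0.04]
    - [[0, 0, 0], [0, 0, 0.001], 0.04]
    - [[0, 0, 0], [0, 0, 0.001], 0.04]

```text
clock: 19.92
position: [582.1, 69.8, 16.5]
tool_rot: [0.493, 0.87, 0.0, 0.0]
force: [0.0, 0.7, -1.1]
width: 0.659
gripper_force: 64.2
```

play_rows:
  motion:
    - [[0, 0, 0], [0.001, 0, 0.0007], 0.04]
    - [[0, 0, 0], [0.001, 0, 0.0015], 0.04]
    - [[0, 0, 0], [0.001, 0, 0.002], 0.04]
    - [[0, 0, 0], [0.001, 0, 0.002], 0.04]

```text
clock: 20.25
position: [581.8, 70.6, 15.8]
tool_rot: [0.493, 0.87, -0.0, 0.0]
force: [-3.8, -1.4, 9.5]
width: 0.663
gripper_force: 65.3
```

play_rows:
  motion:
    - [[0, 0, 0], [0, 0, 0], 0.065]
    - [[0, 0, 0], [0, 0, 0], 0.075]
    - [[0, 0, 0], [0, 0, 0], 0.08]
    - [[0, 0, 0], [0, 0, 0], 0.08]
    - [[0, 0, 0], [0, 0, -0.015], 0.08]
    - [[0, 0, 0], [0, 0, -0.05], 0.085]
    - [[0, 0, 0], [0, 0, -0.095], 0.085]
    - [[0, 0, 0], [0, 0, -0.095], 0.085]

```text
clock: 20.92
position: [586.7, 71.2, 117.0]
tool_rot: [0.493, 0.87, 0.003, 0.005]
force: [2.0, 0.2, 1.6]
width: 0.993
gripper_force: 0.0
```

play_rows:
  motion:
    - [[0, 0, 0], [-0.123, -0.0815, 0], 0.085]
    - [[0, 0, 0], [-0.123, -0.0815, 0], 0.085]
    - [[0, 0, 0], [-0.123, -0.0815, 0], 0.085]
    - [[0, 0, 0], [-0.123, -0.0815, 0], 0.085]
    - [[0, 0, 0], [-0.123, -0.0815, 0], 0.085]
    - [[0, 0, 0], [-0.123, -0.0815, 0], 0.085]
    - [[0, 0, 0], [-0.123, -0.0815, 0], 0.085]
    - [[0, 0, 0], [-0.123, -0.0815, 0], 0.085]

```text
clock: 21.58
position: [574.6, -75.6, 109.1]
tool_rot: [0.493, 0.87, 0.0, -0.0]
force: [-0.2, -0.1, -1.6]
width: 0.997
gripper_force: 0.0
```

play_rows:
  motion:
    - [[0, 0, 0], [0, 0, 0], 0.085]
    - [[0, 0, 0], [0, 0, 0], 0.085]
    - [[0, 0, 0], [0, 0, 0], 0.085]

```text
clock: 21.83
position: [574.7, -75.8, 109.2]
tool_rot: [0.493, 0.87, -0.0, -0.0]
force: [0.1, 0.2, 0.3]
width: 0.992
gripper_force: 0.0
```

Run:
```python
from seg import *
s,im,d=look("w11"); K,Rc,o=pose("wrist",s); w=cloud(K,Rc,o,d); print(s["clock"])
a=rect(w,575,-77,30,rad=40); print("round",a); plan(s,a[0],a[1],10)
print("large",rect(w,581,71,34,rad=50),"frame",fr(w,581,71,64))
```

```text
21.8333
round [572.  -74.1  48.9  49.1  31.7  30.7]
at [574.7 -75.8 109.2] yaw 31.0 -> shift [ 0.0028 -0.0014  0.0992] turn z 0 tilt [-1.e-04  0.e+00 -1.e+00]
large [582.7  65.9  58.5  50.6  30.6  34.6] frame [586.   63.5  87.1  69.1  30.8]
```

View pics/w11.png

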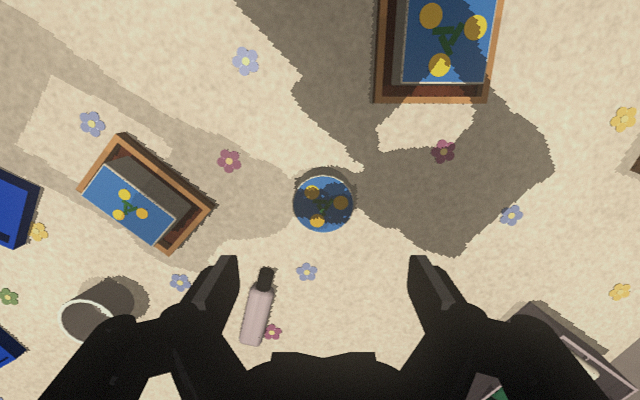

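play_rows:
  motion:
    - [[0, 0, 0], [0.0028, -0.0014, 0.035], 0.085]
    - [[0, 0, 0], [0.0028, -0.0014, 0.07], 0.085]
    - [[0, 0, 0], [0.0028, -0.0014, 0.09], 0.085]
    - [[0, 0, 0], [0.0028, -0.0014, 0.1], 0.075]
    - [[0, 0, 0], [0.0028, -0.0014, 0.1], 0.07]
    - [[0, 0, 0], [0.0028, -0.0014, 0.1], 0.07]
    - [[0, 0, 0], [0.0028, -0.0014, 0.1], 0.07]
    - [[0, 0, 0], [0.0028, -0.0014, 0.1], 0.07]

```text
clock: 22.55
position: [574.0, -75.3, 11.4]
tool_rot: [0.493, 0.87, 0.001, 0.002]
force: [0.2, -0.2, 0.6]
width: 0.816
gripper_force: 0.0
```

play_rows:
  motion:
    - [[0, 0, 0], [0, 0, 0], 0.03]
    - [[0, 0, 0], [0, 0, 0], 0.03]
    - [[0, 0, 0], [0, 0, 0], 0.03]
    - [[0, 0, 0], [0, 0, 0], 0.03]
    - [[0, 0, 0], [0, 0, 0], 0.03]
    - [[0, 0, 0], [0, 0, 0], 0.03]

```text
clock: 23.05
position: [573.6, -75.3, 11.4]
tool_rot: [0.493, 0.87, 0.001, 0.002]
force: [-1.4, 0.8, 6.9]
width: 0.558
gripper_force: 62.2
```

play_rows:
  motion:
    - [[0, 0, 0], [0, 0, -0.01], 0.03]
    - [[0, 0, 0], [0, 0, -0.04], 0.03]
    - [[0, 0, 0], [0, 0, -0.075], 0.03]
    - [[0, 0, 0], [0, 0, -0.1], 0.03]
    - [[0, 0, 0], [0.03, 0.0186, -0.1], 0.03]
    - [[0, 0, 0], [0.06, 0.037, -0.1], 0.03]
    - [[0, 0, 0], [0.09, 0.056, -0.1], 0.03]
    - [[0, 0, 0], [0.12, 0.0744, -0.1], 0.03]

```text
clock: 23.72
position: [574.2, 67.3, 110.5]
tool_rot: [0.494, 0.87, 0.0, 0.001]
force: [0.8, 0.2, -0.5]
width: 0.562
gripper_force: 62.1
```

play_rows:
  motion:
    - [[0, 0, 0], [0.03, 0.0186, 0], 0.03]
    - [[0, 0, 0], [0.06, 0.037, 0], 0.03]
    - [[0, 0, 0], [0.09, 0.056, 0], 0.03]
    - [[0, 0, 0], [0.121, 0.075, 0], 0.03]
    - [[0, 0, 0], [0.121, 0.075, 0], 0.03]
    - [[0, 0, 0], [0.121, 0.075, 0], 0.03]
    - [[0, 0, 0], [0.121, 0.075, 0], 0.03]
    - [[0, 0, 0], [0.121, 0.075, 0], 0.03]

```text
clock: 24.38
position: [576.3, 207.4, 109.3]
tool_rot: [0.494, 0.87, -0.0, -0.0]
force: [-0.2, -0.7, -1.0]
width: 0.563
gripper_force: 62.1
```

Run:
```python
from seg import *
s,im,d=look("w12"); K,Rc,o=pose("wrist",s); w=cloud(K,Rc,o,d); print(s["clock"])
held(s,w); g=(w[...,2]>8)&(w[...,2]<17)&(np.hypot(w[...,0]-577,w[...,1]-208.5)<50)
p=w[g][:,:2]; from scipy.optimize import least_squares
a=np.arctan2(p[:,1]-208.5,p[:,0]-577); b=np.digitize(a,np.linspace(-np.pi,np.pi,60)); rr=np.hypot(p[:,0]-577,p[:,1]-208.5)
e=np.array([p[b==k][rr[b==k].argmax()] for k in np.unique(b)]); e=e[np.hypot(e[:,0]-577,e[:,1]-208.5)>33]
f=least_squares(lambda c:np.hypot(e[:,0]-c[0],e[:,1]-c[1])-39,[577,208.5],loss="soft_l1"); print(len(e),f.x,np.abs(f.fun).mean())
plan(s,*f.x,20)
cv2.imwrite("pics/w12.png",im[...,::-1])
```

```text
24.3833
held x [-21.7  25.9] top z -19.3 TCP above underside 10.7 slope [0.011 0.004]
43 [577.23630349 208.21573386] 0.45949071996274726
at [576.3 207.4 109.3] yaw 30.8 -> shift [0.0002 0.0013 0.0893] turn z 0 tilt [-4.e-04 -6.e-04 -1.e+00]
```

View pics/w12.png

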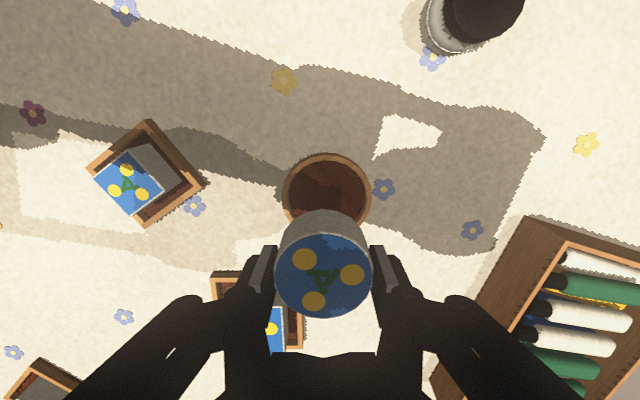

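play_rows:
  motion:
    - [[0, 0, 0], [-0.0015, 0.001, 0.03], 0.03]
    - [[0, 0, 0], [-0.0015, 0.001, 0.06], 0.03]
    - [[0, 0, 0], [-0.0015, 0.001, 0.08], 0.03]
    - [[0, 0, 0], [-0.0015, 0.001, 0.09], 0.03]
    - [[0, 0, 0], [-0.0015, 0.001, 0.0925], 0.03]
    - [[0, 0, 0], [-0.0015, 0.001, 0.0925], 0.03]
    - [[0, 0, 0], [-0.0015, 0.001, 0.0925], 0.03]
    - [[0, 0, 0], [-0.0015, 0.001, 0.0925], 0.03]

```text
clock: 25.1
position: [579.3, 207.6, 17.9]
tool_rot: [0.494, 0.87, 0.001, 0.001]
force: [0.3, 0.2, -0.6]
width: 0.559
gripper_force: 64.2
```

play_rows:
  motion:
    - [[0, 0, 0], [0, 0, 0], 0.03]
    - [[0, 0, 0], [0, 0, 0.001], 0.03]
    - [[0, 0, 0], [0, 0, 0.001], 0.03]
    - [[0, 0, 0], [0, 0, 0.001], 0.03]

```text
clock: 25.43
position: [578.2, 207.9, 16.0]
tool_rot: [0.493, 0.87, 0.0, 0.0]
force: [-0.3, -0.2, -1.2]
width: 0.559
gripper_force: 64.2
```

play_rows:
  motion:
    - [[0, 0, 0], [-0.001, -0.0005, 0.0007], 0.03]
    - [[0, 0, 0], [-0.001, -0.0005, 0.0015], 0.03]
    - [[0, 0, 0], [-0.001, -0.0005, 0.002], 0.03]
    - [[0, 0, 0], [-0.001, -0.0005, 0.002], 0.03]

```text
clock: 25.77
position: [578.4, 206.8, 15.1]
tool_rot: [0.493, 0.87, 0.0, 0.0]
force: [-2.6, -0.2, 7.3]
width: 0.562
gripper_force: 65.2
```

Contact made; release, rise, and check everything.

play_rows:
  motion:
    - [[0, 0, 0], [0, 0, 0], 0.055]
    - [[0, 0, 0], [0, 0, 0], 0.065]
    - [[0, 0, 0], [0, 0, 0], 0.07]
    - [[0, 0, 0], [0, 0, 0], 0.07]
    - [[0, 0, 0], [0, 0, -0.015], 0.07]
    - [[0, 0, 0], [0, 0, -0.05], 0.085]
    - [[0, 0, 0], [0, 0, -0.09], 0.085]
    - [[0, 0, 0], [0, 0, -0.13], 0.085]

```text
clock: 26.43
position: [577.0, 206.2, 143.7]
tool_rot: [0.493, 0.87, -0.001, -0.001]
force: [0.9, -0.0, 0.8]
width: 0.997
gripper_force: 0.0
```

play_rows:
  motion:
    - [[0, 0, 0], [-0.04, 0, -0.02], 0.085]
    - [[0, 0, 0], [-0.08, 0, -0.04], 0.085]
    - [[0, 0, 0], [-0.1, 0, -0.05], 0.085]
    - [[0, 0, 0], [-0.1, 0, -0.05], 0.085]
    - [[0, 0, 0], [-0.1, 0, -0.05], 0.085]
    - [[0, 0, 0], [-0.1, 0, -0.05], 0.085]
    - [[0, 0, 0], [-0.1, 0, -0.05], 0.085]
    - [[0, 0, 0], [-0.1, 0, -0.05], 0.085]

```text
clock: 27.1
position: [628.1, 121.7, 192.2]
tool_rot: [0.493, 0.87, -0.001, -0.001]
force: [-0.3, 0.4, 0.1]
width: 0.997
gripper_force: 0.0
```

Run:
```python
from seg import *
s,im,d=look("w13"); K,Rc,o=pose("wrist",s); w=cloud(K,Rc,o,d); print(s["clock"],s["position"])
for n,x,y,a,b in(("large",581,71,50,64),("small",436.5,148,40,52),("round",577.3,208.3,35,50)): print(n,rect(w,x,y,34,rad=a),"frame",fr(w,x,y,b))
for n in("side","scene"):
    im2,d2=imaging.camera(n); w2=cloud(*pose(n),d2)
    print(n,rect(w2,442,-154,34,rad=45),"cup",rect(w2,450,-281,35,rad=45),"jar",rect(w2,587,368,58,rad=45))
```

```text
27.1 [628.14828682 121.67507579 192.20191946]
large [580.9  69.6  58.   57.9  30.7  34.7] frame [581.3  70.6  86.4  86.2  30.7]
small [437.2 147.9  40.4  40.4  65.5  34.6] frame [436.4 146.7  68.8  68.9  65.7]
round [577.  206.9  48.4  49.3  31.3  34.7] frame [577.2 208.1  76.9  76.9  83.7]
side [ 445.3 -156.    38.1   66.6   77.6   33.9] cup [ 451.  -282.2   53.8   49.1   56.1   33.8] jar [588.4 367.5  43.7  39.   78.1  57.1]
scene [ 444.3 -153.5   37.    69.7   76.8   36.3] cup [ 450.4 -280.4   50.2   54.5   55.7   35.5] jar [587.8 370.7  39.1  42.1   0.7  60. ]
```

View pics/w13.png

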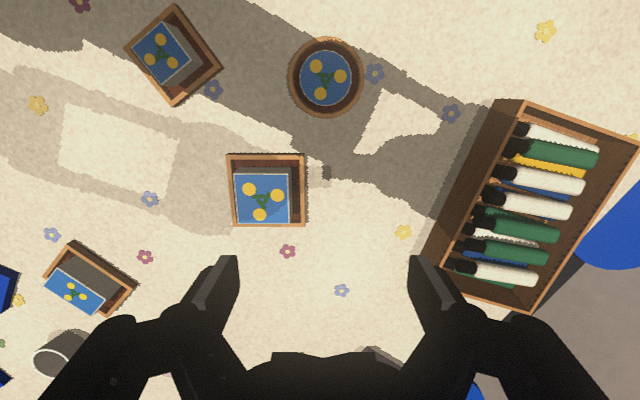

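The picture shows all four canvases seated in their frames: small (172,55), round (325,77), large (265,195), oblong (88,280). They are centred within 2 mm and straight within 1°, and the cup and jar have not moved.

```bash
python3 -c "
from bench import r
print(r.job_done())"
```

```text
the job is handed in; nothing more can be done
None
```

All four canvases are in their own frames, within about 2 mm of centre and 1° of straight, with the paint jar and mixing cup unmoved; I handed the job in at about 27 s and it returned no verdict.

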